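# Hang up the ear defenders and hold the camshaft cage's gate ajar

### The job

The ear defenders are standing in the way of the parts cage's gate: hang them over the square rail, band over the bar and a cup on either side, and let go of them. Then draw the gate's barrel bolt by its knob: it has sagged, so its nose catches behind the bent keeper and must be lifted over it while you pull. Swing the gate ajar until its free edge stands about 80 mm out and finish while still holding it there, because a spring shuts it; leave the two tappet buckets, the carton and the bobbin alone.

Things in the scene. Friction and masses are not known exactly. Their poses are not given: they have to be found in the camera images.
- muffs: Loose ear defenders, 0.15-0.26 kg, at first standing on their two cups before the gate. Origin under the middle, at the cups' lower ends, z up. Cups at +x and -x (inner faces 48 mm, outer 81 mm from the middle; 60 mm wide along y, 74 mm tall). Band arched above: 24 mm wide along y, 6 mm thick, flat at the crown for 30 mm either side.
- muffs_crown (a point): The middle of the underside of the ear defenders' band crown (118 mm above the origin of muffs); it rests on the rail's top when they hang.
- rail: Fixed hanging rail: a horizontal 16 mm square steel tube, 260 mm long along its y, on two posts at y = -122 and +122 mm (16 mm square, feet 70 by 40 mm). Origin on the bench under its middle, z up. The tube's top face is 150 mm above the bench.
- rail_top (a point): The middle of the top face of the rail's tube (150 mm above the bench).
- cage: Fixed grey barred parts cage with camshafts in it, open on top, 150 mm tall, 296 mm wide along y, reaching 198 mm back along +x. Origin on the bench under the middle of the shut gate; its front, with gate and bolt, looks to its -x. A fixed post at y = -140 mm carries the keeper.
- gate: The gate, bolt on its front. Origin on its vertical hinge line at bench height (cage x = 0, y = +120 mm); reaches 240 mm along its own -y, 16 mm thick, top 147 mm above the bench. Shut, its axes are the cage's; it opens clockwise seen from above, free edge towards the cage's -x, to 1.2 rad. A spring shuts it: 0.4 N m plus 1 N m per rad (about 4 N at the knob at 80 mm).
- gate_edge (a point): The middle of the thickness of the gate's free edge, 240 mm from the hinge line, 150 mm above the bench. With the gate shut its x in the cage's frame is 0; 80 mm out is x = -80 mm (gate turned by 0.34 rad).
- bolt_knob (a point): Centre of the bolt's upright round steel knob, 22 mm across, 36 mm tall (168 to 204 mm above the bench while the bolt sags). It moves with the bolt; in the gate's frame it is at x = -32 mm, y = -180 mm when bolt_pull and bolt_lift are 0. Only its 8 mm stem is below it; all else of gate, keeper and cage is below 168 mm.
- bolt_pull (a joint): How far the bolt is drawn along the gate towards the hinge (the gate's +y), m: 0 fully shot, 0.045 fully drawn. The nose meets the keeper's lip at about 0.006, and only lifted can it pass; from 0.027 the bolt's end is clear of the keeper and the gate is free. Friction about 1.5 N; stays where it is left.
- bolt_lift (a joint): How far the bolt is raised in its worn straps, m: 0 sagged, 0.022 highest. The bolt's nose passes over the keeper's lip when it is raised by more than 0.013. It falls back by weight and a weak spring (about 2 to 4 N at the knob).
- bucket_a: Bystander: steel tappet bucket, a cylinder 36 mm across and 30 mm tall, origin under its middle. Leave alone.
- bucket_b: Bystander: a second such tappet bucket. Leave alone.
- carton: Bystander: small cardboard carton, 85 by 110 by 50 mm, origin under its middle. Leave alone.
- bobbin: Bystander: aluminium bobbin, 56 mm across and 35 mm tall, origin under its middle. Leave alone.
- muffs_cushion (a point): Centre of the firm block cushion on the band's crown, the place to grip (across y): 42 mm along x, 26 mm along y, 124 to 160 mm above the origin of muffs; this point is at 142 mm. Keep the fingertips above the crown's underside (118 mm), so that they clear the rail.
- keeper_lip (a point): Middle of the top edge of the keeper's bent-up lip, 129 mm above the bench. In the cage's axes the lip is 6 mm thick along y and 16 mm along x. Before the bolt (at cage x = -31 to -27 mm, y = -162 to -132 mm) stands the keeper's cheek, up to 166 mm above the bench; it keeps the gate shut while the bolt's end is behind it.
Mind the look-alikes: they are no part of the job. Of the things like the muffs, leave any that is purple; of the rest the smaller one is meant.

How it is judged:
By the outcome, as a careful person would: the job done as asked, in the order asked, and still so for the second after the job is handed in, while the arm keeps its last pose, push and grip.
It also fails if it takes over 64 s, if anything falls off the work surface, if the arm or the gripper's body presses on something with over 40 N, if the wrist force passes 120 N, or if a joint passes its speed limit or range.

### The arm

A 6-joint arm with a two-finger parallel gripper is mounted at the origin on the work surface. World frame = base frame: x ahead of the robot, y to its left, z up, the work surface at z = 0. Lengths are in m, angles in degrees, forces in N, time in s.
With the tool pointing down it reaches from about 0.3 to 0.75 m from the base axis. Payload 8.5 kg.
Tool frame: the origin (TCP) lies midway between the tips of the shut fingers; the grasp point (between the pads) lies env.tcp_to_grasp behind it (env.tcp_to_grasp is the distance from the TCP to the grasp point, in m); z points along the fingers, y is the line along which they close (so a half turn about z gives the same grasp; the last joint's range is limited). The gripper opens to 85 mm and grips with 20 to 120 N. Pads are 22 mm wide; open, the fingers measure 114 mm over their backs; the gripper's body (76 mm by 85 mm) begins 54 mm behind the grasp point. The pads swing forward as they close: fully open they stand 13 mm farther back than shut.
Start: joints at [64.612, 21.807, 74.336, -0, 83.858, -12.336], TCP at [0.124, 0.536, 0.231] pointing down, gripper open.
Joint ranges: [-178.18, 178.18], [-50.72, 133.34], [12.68, 142.11], [-81.47, 261.47], [9.98, 163.14], [-165.26, 165.26]. Speed limits (degrees/s): [136.94, 136.94, 180, 180, 180, 180].

### API

Orientations are given as a 3x3 rotation matrix whose columns are the frame's x, y, z axes.
In Python, from rig import observe, optics, job, env gives the robot as it stands. The module is installed in compiled form; this text tells all that it offers.
- The arm moves only by the shell command python3 -m jog 'ROWS' [FORCE]. ROWS is JSON, a list of rows, each a list of 7 numbers: the turn, a rotation vector about the tool's x, y, z in rad, then the shift along the tool's x, y, z in m, then the opening in per cent of the stroke, from 0 (shut) to 100 (fully open). A call has 1 to 10 rows; each row shifts and turns the commanded pose from where the row before left it, along the tool's axes as they then stand; what a row does not reach is not made up. A row lasts 1/8 s, in which the tool goes at most 62.5 mm and 10.7 degrees, less where a joint would pass 70% of its speed; a pose out of reach is approached as far as the arm can. A call is refused whole if a number of a shift passes 0.0625 or a number of a turn 0.188, either way. A call with a gripper value outside its range is refused whole. The fingers move at their own pace and stop on an object; FORCE is the grip in N (left out, the last holds). Time passes only in rows, so rows that do not move let the fingers close. It gives the time, the measured TCP pose, the force, the opening and the grip force at its end, in the units of the state.
- observe(): the state, without advancing time (a new reading comes with each control period).
- optics.get_image(name): name is "scene" or "top" or "wrist"; returns a dict with "pixels" (420x560x3 uint8, red, green, blue), "mtx" (3x3 intrinsics, pixels), "rvec" (rotation vector, rad) and "tvec" (3), from world to camera coordinates, as OpenCV has them. Camera axes: x right, y down, z forward; pixel columns grow to the right and rows downward; lengths in m; the calibration is good to about 2 mm. A picture is of the moment at which its call begins. There is no depth.
- job.close_job(): hands the job in; it is judged then, once.
The state is a dict: "time_s": time; "q": joint angles; "qvel": joint speeds; "joint_efforts": joint torques, N m; "position": TCP position; "tool_rot": TCP orientation; "ft_force": force on the tool from outside, world axes, zero at the start; "wrist_torque": the same for the moment, N m; "grip_width": finger opening in m; "gripper_force": force on a finger pad.
Only numpy, scipy, OpenCV 4.12 (cv2) and the standard library are available. Lean on these libraries where they do the work, as an engineer would, in place of code of your own. Each camera call takes 0.05 s, during which the arm holds its last target. There are 200 camera calls.

## Working session

There is one attempt and no reset: what is moved stays moved. The work goes in short steps, Python scripts to look and compute and a shell command to move; the robot and the scene stay as the last step left them, time stands still between calls to the robot, and variables do not carry over. Pictures are saved under pics/ and viewed, at most 10 in all, crops included, and the job is handed in when it is done.

```bash
mkdir -p pics
cat > h.py <<'E'
import numpy as np, cv2
from rig import observe, optics, job, env
def shot(n,f=None):
    d=optics.get_image(n)
    if f: cv2.imwrite('pics/'+f,d['pixels'][:,:,::-1]); np.savez('pics/'+f+'.npz',**{k:d[k] for k in('pixels','mtx','rvec','tvec')})
    return d
def ray(d,uv):
    R=cv2.Rodrigues(np.array(d['rvec'],float))[0]; t=np.array(d['tvec'],float).ravel()
    c=-R.T@t; v=R.T@np.linalg.inv(d['mtx'])@np.array([uv[0],uv[1],1.]); return c,v
def onz(d,uv,z):
    c,v=ray(d,uv); return c+v*(z-c[2])/v[2]
def proj(d,p):
    return cv2.projectPoints(np.array(p,float).reshape(-1,3),np.array(d['rvec'],float),np.array(d['tvec'],float),d['mtx'],None)[0].reshape(-1,2)
def load(f): return dict(np.load('pics/'+f+'.npz'))
E
python3 - <<'E'
from h import *
a=shot('top','top0.png');b=shot('scene','scene0.png')
for d in(a,b): print(ray(d,(280,210)))
print(env.tcp_to_grasp, observe()['tool_rot'])
E
```

```text
(array([ 0.24585655, -0.09433483,  1.28057687]), array([ 0.2323277 ,  0.01084316, -0.97258047]))
(array([ 1.0135869 , -0.88252307,  1.48598586]), array([-0.30862778,  0.49161984, -0.81428577]))
0.0187 [[-9.74167455e-01  2.25826137e-01 -5.70522603e-04]
 [ 2.25826681e-01  9.74166743e-01 -1.21120506e-03]
 [ 2.82262387e-04 -1.30875577e-03 -9.99999104e-01]]
```

View pics/top0.png

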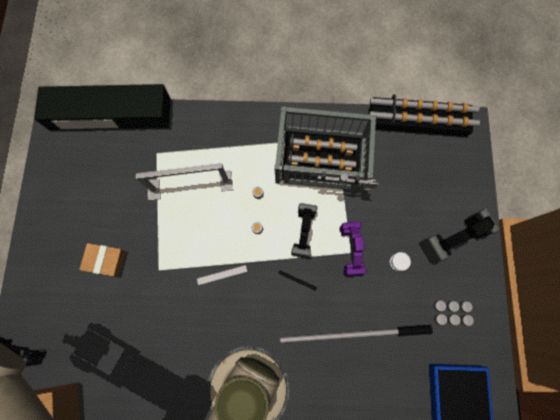

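View pics/scene0.png

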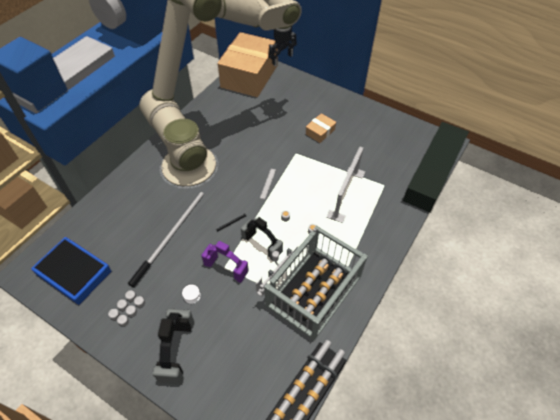

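Top view: the wanted black muffs are near (305,230), the purple look-alike near (353,248), and a bigger black one near (460,235). The rail is near (185,175), with the cage at (325,150) and the knob by (355,182). The scene view agrees. Next I'll enlarge crops.

Run:
```python
from h import *
a=load('top0.png')['pixels'][:,:,::-1];b=load('scene0.png')['pixels'][:,:,::-1]
c=cv2.resize(a[125:275,130:390],None,fx=3,fy=3,interpolation=3)
c=np.clip(c.astype(float)*1.5,0,255).astype('uint8')
cv2.imwrite('pics/c1.png',c)
c=cv2.resize(b[140:320,200:380],None,fx=3.3,fy=3.3,interpolation=3)
c=np.clip(c.astype(float)*1.5,0,255).astype('uint8')
cv2.imwrite('pics/c2.png',c)
```

```text
(no output)
```

View pics/c1.png

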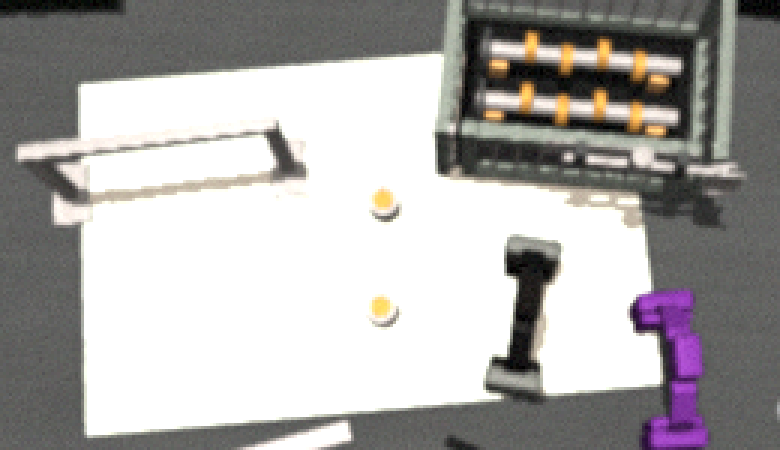

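View pics/c2.png

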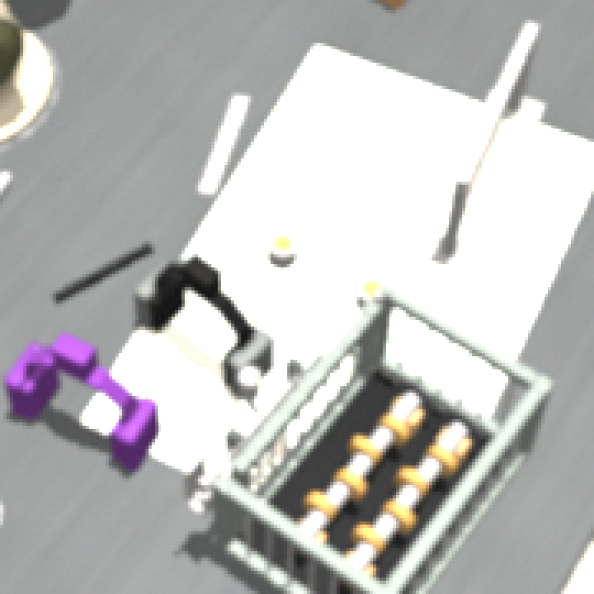

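Crops, in c1 pixels: rail top ends at about (18,150) and (278,126). Muffs' cups are at (532,255) and (515,378) with the cushion between, at about (522,318). The pale knob top is at about (643,155), and the cage's front top bar runs from (447,128) to (690,145).

Run:
```python
from h import *
a=load('top0.png');b=load('scene0.png')
o=lambda u,v:(130+u/3-.33,125+v/3-.33)
s=lambda u,v:(200+u/3.3-.35,140+v/3.3-.35)
for n,p,z in [('railL',(18,152),.15),('railR',(278,126),.15),('cushion',(522,318),.16),('cupfar',(532,243),.074),('cupnear',(515,385),.074),('knob',(643,155),.204),('cageL',(447,128),.15),('buckA',(383,203),.03),('buckB',(382,310),.03)]:
    print(n,np.round(onz(a,o(*p),z),4))
for n,p,z in [('railfar',(530,28),.15),('railnear',(462,188),.15),('cushion',(203,272),.16),('cageLfront',(378,300),.15),('cageRfront',(225,475),.15),('cageLback',(545,382),.15),]:
    print('S',n,np.round(onz(b,s(*p),z),4))
# dark mask of muffs
im=a['pixels'].astype(int)
m=(im.sum(2)<90).astype('uint8'); m[:200]=0;m[262:]=0;m[:,:290]=0;m[:,325:]=0
r=cv2.minAreaRect(np.argwhere(m)[:,::-1].astype('f4')); print(r,m.sum())
for dd,n,x0,x1,y0,y1 in((a,'topm',285,330,195,265),(a,'topk',320,385,160,195),(b,'scm',235,290,212,265),(b,'sck',250,300,260,300)):
    c=dd['pixels'][y0:y1,x0:x1,::-1]; c=np.clip(c*1.7,0,255).astype('uint8'); globals()[n]=cv2.resize(c,(390,290),interpolation=0)
cv2.imwrite('pics/c3.png',np.vstack([np.hstack([topm,topk]),np.hstack([scm,sck])]))
```

```text
railL [0.6105 0.3536 0.15  ]
railR [0.645  0.0956 0.15  ]
cushion [ 0.4546 -0.1514  0.16  ]
cupfar [ 0.5504 -0.165   0.074 ]
cupnear [ 0.4014 -0.1497  0.074 ]
knob [ 0.6065 -0.2613  0.204 ]
cageL [ 0.6475 -0.0739  0.15  ]
buckA [ 0.6019 -0.0045  0.03  ]
buckB [ 0.4832 -0.0085  0.03  ]
S railfar [0.6107 0.3467 0.15  ]
S railnear [0.6566 0.0919 0.15  ]
S cushion [ 0.484  -0.1605  0.16  ]
S cageLfront [ 0.6529 -0.0851  0.15  ]
S cageRfront [ 0.6301 -0.3395  0.15  ]
S cageLback [ 0.8436 -0.0787  0.15  ]
((303.1822814941406, 232.82835388183594), (15.282869338989258, 48.571414947509766), 8.841814994812012) 328
```

View pics/c3.png

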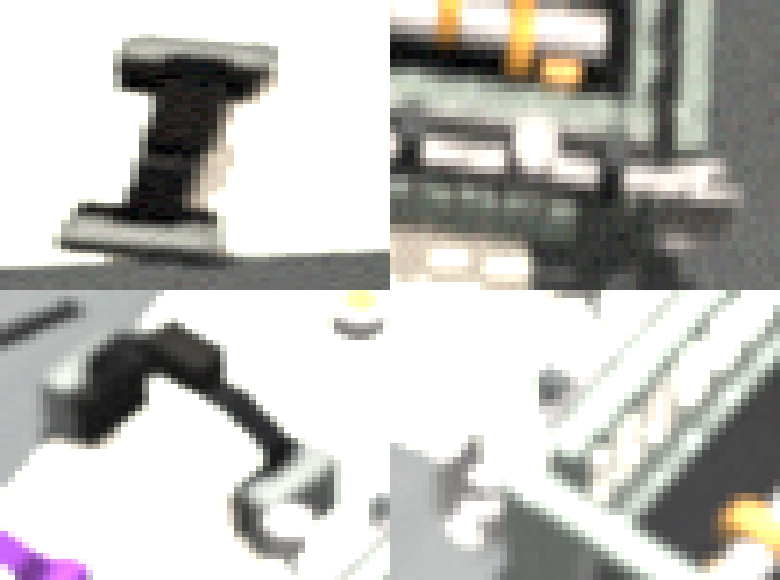

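The lower left tile shows the cushion top at about (180,350), and the upper right tile shows the knob top at about (540,130). I'll check both and then move.

```bash
cat >> h.py <<'E'
def plan(p,yaw=None):
    """p: wanted TCP world; yaw: wanted angle (deg) of tool y axis from world +y. prints tool-frame shift and z-turn (tool)"""
    s=observe();R=np.array(s['tool_rot']);P=np.array(s['position'])
    cur=np.degrees(np.arctan2(-R[0,1],R[1,1]))
    print('pos',P.round(4),'yaw',cur.round(2),'shift tool',(R.T@(np.array(p)-P)).round(4),'F',np.round(s['ft_force'],1),'w',round(s['grip_width'],4),'gf',s['gripper_force'],'t',s['time_s'])
    if yaw is not None: print('tool z turn rad',-np.radians(yaw-cur).round(4))
E
python3 - <<'E'
from h import *
a=load('top0.png');b=load('scene0.png')
print('cush top',onz(a,(306.9,223.3),.16),'scene',onz(b,(260.4,223.4),.16))
print('knob top',onz(a,(345,175.7),.204),'sc',onz(b,(271,272),.2))
print('purple',onz(a,(130+685/3,125+350/3),.16), onz(b,(200+75/3.3,140+355/3.3),.16))
plan((.48,-.157,.27),-6)
d=shot('wrist'); print(ray(d,(280,210)),observe()['position'])
E
```

```text
cush top [ 0.47640575 -0.16032766  0.16      ] scene [ 0.48490757 -0.16651414  0.16      ]
knob top [ 0.60846112 -0.26412998  0.204     ] sc [ 0.63073233 -0.32120823  0.2       ]
purple [ 0.42730616 -0.30712401  0.16      ] [ 0.43397019 -0.31474997  0.16      ]
pos [0.1241 0.5356 0.2308] yaw -13.05 shift tool [-0.5031 -0.5943 -0.0386] F [-0.4  0.7  0.1] w 0.0857 gf 0.0 t 0.1
tool z turn rad -0.1231
(array([0.05517511, 0.55261786, 0.37216611]), array([ 0.24392687, -0.06123301, -0.96824319])) [0.12412852 0.53558588 0.23085106]
```

```bash
python3 -m jog '[[0,0,0,-0.0315,-0.0371,-0.0024,100],[0,0,0,-0.0315,-0.0371,-0.0024,100],[0,0,0,-0.0315,-0.0371,-0.0024,100],[0,0,0,-0.0315,-0.0371,-0.0024,100],[0,0,0,-0.0315,-0.0371,-0.0024,100],[0,0,0,-0.0315,-0.0371,-0.0024,100],[0,0,0,-0.0315,-0.0371,-0.0024,100],[0,0,0,-0.0315,-0.0371,-0.0024,100]]' && python3 -m jog '[[0,0,0,-0.0315,-0.0371,-0.0024,100],[0,0,0,-0.0315,-0.0371,-0.0024,100],[0,0,0,-0.0315,-0.0371,-0.0024,100],[0,0,0,-0.0315,-0.0371,-0.0024,100],[0,0,0,-0.0315,-0.0371,-0.0024,100],[0,0,0,-0.0315,-0.0371,-0.0024,100],[0,0,0,-0.0315,-0.0371,-0.0024,100],[0,0,-0.123,-0.0315,-0.0371,-0.0024,100],[0,0,0,0,0,0,100]]'
python3 - <<'E'
from h import *
d=shot('wrist','w1.png')
plan((.48,-.160,.145),-6)
print(proj(d,[[.48,-.160,.16],[.608,-.264,.204],[.48,-.160,.124]]))
E
```

```text
time_s: 1.15
position: [0.303, 0.1883, 0.2506]
tool_rot: [[-0.974, 0.226, 0.0], [0.226, 0.974, 0.0], [-0.0, 0.0, -1.0]]
ft_force: [-0.0, 1.1, 0.0]
grip_width: 0.0851
gripper_force: 0.0
time_s: 2.28
position: [0.4819, -0.1588, 0.2688]
tool_rot: [[-0.994, 0.106, -0.001], [0.106, 0.994, 0.0], [0.001, 0.0, -1.0]]
ft_force: [-0.6, 0.4, 0.2]
grip_width: 0.0852
gripper_force: 0.0
pos [ 0.4812 -0.1572  0.269 ] yaw -6.12 shift tool [ 0.0008 -0.003   0.124 ] F [-0.2  0.5 -0. ] w 0.0856 gf 0.0 t 2.325
tool z turn rad -0.0021
[[278.06363913 215.41914337]
 [158.985812   408.2783035 ]
 [278.40250249 204.3641242 ]]
```

View pics/w1.png

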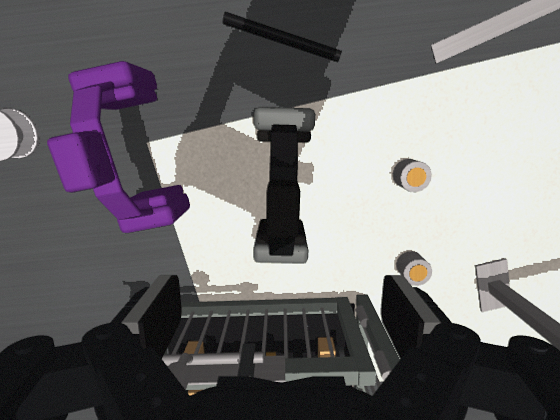

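The wrist view shows the muffs upright with cups at about (284,120) and (281,245), and the cushion across roughly x 267-300. I'll measure row edges of the dark mask.

Run:
```python
from h import *
d=load('w1.png');im=d['pixels'].astype(int).sum(2)
for y in range(128,236,6):
    x=np.where(im[y,240:330]<150)[0]+240
    print(y,x.min(),x.max(),im[y,275:290].mean().round(), end=' | ')
print()
for p in [(284,204),(283,180),(282,228)]: print(p,onz(d,p,.16).round(4))
# cup outer lower/upper faces
for p in [(283,108),(281,262)]: print(onz(d,p,.0).round(4),onz(d,p,.074).round(4))
```

```text
128 271 312 47.0 | 134 257 310 78.0 | 140 259 309 76.0 | 146 271 297 76.0 | 152 271 297 76.0 | 158 271 297 71.0 | 164 270 297 46.0 | 170 270 296 65.0 | 176 270 296 60.0 | 182 269 296 39.0 | 188 268 298 52.0 | 194 267 299 55.0 | 200 267 299 58.0 | 206 267 298 55.0 | 212 267 298 54.0 | 218 267 298 60.0 | 224 259 302 61.0 | 230 258 303 58.0 | 
(284, 204) [ 0.4716 -0.1545  0.16  ]
(283, 180) [ 0.4533 -0.1534  0.16  ]
(282, 228) [ 0.4903 -0.1581  0.16  ]
[ 0.3971 -0.1464  0.    ] [ 0.3997 -0.1471  0.074 ]
[ 0.5868 -0.1693  0.    ] [ 0.5552 -0.1659  0.074 ]
```

```bash
python3 -m jog '[[0,0,0.016,0.003,0,0.02,100],[0,0,0,0,0,0.04,100],[0,0,0,0,0,0.04,100],[0,0,0,0,0,0.03,100],[0,0,0,0,0,0.013,100],[0,0,0,0,0,0,100]]' 40
python3 - <<'E'
from h import *
plan((.478,-.157,.126),-7)
E
python3 -m jog '[[0,0,0,0,0,0,20],[0,0,0,0,0,0,0],[0,0,0,0,0,0,0],[0,0,0,0,0,0,0],[0,0,0,0,0,0,0],[0,0,0,0,0,0,0]]' 60
```

```text
time_s: 3.08
position: [0.478, -0.1555, 0.1268]
tool_rot: [[-0.993, 0.12, -0.001], [0.12, 0.993, 0.0], [0.001, 0.0, -1.0]]
ft_force: [0.5, -0.3, 1.0]
grip_width: 0.0853
gripper_force: 0.0
pos [ 0.478  -0.1555  0.1268] yaw -6.91 shift tool [-0.0002 -0.0015  0.0008] F [ 0.5 -0.3  1. ] w 0.0853 gf 0.0 t 3.075
tool z turn rad 0.0016
time_s: 3.82
position: [0.4784, -0.1563, 0.1273]
tool_rot: [[-0.993, 0.121, 0.001], [0.121, 0.993, -0.001], [-0.001, -0.001, -1.0]]
ft_force: [-1.4, -0.8, 5.8]
grip_width: 0.0254
gripper_force: 60.0
```

```bash
python3 -m jog '[[0,0,0,0,0,-0.02,0],[0,0,0,0,0,-0.05,0],[0,0,0,0,0,-0.055,0],[0,0,0,-0.0053,0.0197,-0.05,0],[0,0,0,-0.0106,0.0394,0,0],[0,0,0,-0.0132,0.0492,0,0],[0,0,0,-0.0132,0.0492,0,0],[0,0,0,-0.0132,0.0492,0,0],[0,0,0,-0.0132,0.0492,0,0],[0,0,0,-0.0132,0.0492,0,0]]' && python3 -m jog '[[0,0,0,-0.0132,0.0492,0,0],[0,0,-0.05,-0.0106,0.0394,0,0],[0,0,-0.1,0,0,0,0],[0,0,-0.1,0,0,0,0],[0,0,0,0,0,0,0]]'
python3 - <<'E'
from h import *
a=shot('top','top1.png');d=shot('wrist','w2.png');b=shot('scene','scene1.png')
plan((.631,.222,.30),7.6)
c=lambda d,x0,x1,y0,y1:cv2.resize(np.clip(d['pixels'][y0:y1,x0:x1,::-1]*1.4,0,255).astype('uint8'),(390,290),interpolation=1)
w=cv2.resize(d['pixels'][:,:,::-1],(390,290))
cv2.imwrite('pics/c4.png',np.vstack([np.hstack([c(a,120,260,100,204),w]),np.hstack([c(b,290,400,130,220),np.zeros_like(w)])]))
E
```

```text
time_s: 5.08
position: [0.5964, 0.1387, 0.3009]
tool_rot: [[-0.993, 0.12, -0.002], [0.12, 0.993, 0.0], [0.002, -0.0, -1.0]]
ft_force: [0.2, 0.1, -1.9]
grip_width: 0.0252
gripper_force: 59.5
time_s: 5.7
position: [0.6304, 0.2222, 0.3007]
tool_rot: [[-0.992, -0.128, -0.002], [-0.128, 0.992, -0.0], [0.002, 0.0, -1.0]]
ft_force: [0.2, 1.0, -1.6]
grip_width: 0.0254
gripper_force: 59.9
pos [0.6304 0.222  0.3014] yaw 7.3 shift tool [-0.0006 -0.0001  0.0014] F [-0.9  0.2 -2.6] w 0.0251 gf 59.87042427062988 t 5.85
tool z turn rad -0.0053
```

View pics/c4.png

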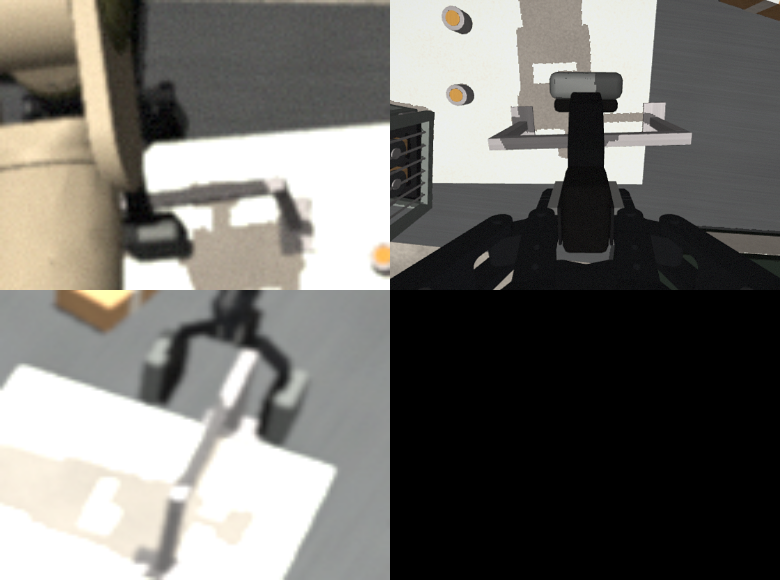

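The wrist tile shows the rail's ends at about (490,143) and (691,136), with the muffs held above it and aligned. The scene tile shows a cup on either side of the rail line. I'll measure the rail edges on the wrist frame.

Run:
```python
from h import *
d=load('w2.png');im=d['pixels'].astype(int).sum(2)
for x in (160,180,225,340,360,380,420): print(x,im[176:222:2,x])
row=im[205]; print(row[130:160:2]); print(im[196,420:446:2],im[200,420:446:2])
```

```text
160 [712 702 711 711 705 709 725 228 199 208 193 201 273 309 381 371 573 537
 536 536 548 716 710]
180 [296 241 204 208 201 185 182 188 183 184 200 207 311 317 313 313 313 306
 311 286 465 713 712]
225 [444 436 446 419 417 406 720 712 715 697 194 274 323 324 323 313 313 308
 305 316 730 713 714]
340 [736 710 711 705 711 707 712 714 174 290 594 557 560 555 543 540 551 535
 677 712 713 710 709]
360 [728 716 715 715 716 714 717 707 194 392 567 555 559 553 532 540 537 532
 723 710 710 712 709]
380 [174 179 180 176 182 274 586 346 184 543 560 547 565 558 531 531 536 479
 253 253 261 258 251]
420 [264 263 269 263 265 225 202 198 333 574 558 568 573 546 538 539 554 231
 263 258 253 257 255]
[707 708 714 709 708 690 546 558 555 551 560 552 562 555 567]
[558 566 567 567 567 564 588 255 264 264 267 262 262] [573 573 580 570 569 574 493 253 258 269 269 272 267]
```

Run:
```python
from h import *
d=load('w2.png')
P=[onz(d,p,.15) for p in((141.5,208.8),(225,206.7),(360,203.2),(433,201))]
for p in P: print(p.round(4))
e=P[3]-P[0]; print(np.linalg.norm(e),np.degrees(np.arctan2(-e[0],e[1])),(P[0]+P[3])/2)
# held muffs: cups far/near in scene image? near cup from wrist: outer face
```

```text
[0.6497 0.1005 0.15  ]
[0.6385 0.174  0.15  ]
[0.6203 0.2921 0.15  ]
[0.6103 0.3556 0.15  ]
0.2581220299243386 8.790590872274619 [0.62998795 0.22807638 0.15      ]
```

```bash
python3 -m jog '[[0,0,-0.017,0,0.004,0.01,0],[0,0,0,0,0,0.03,0],[0,0,0,0,0,0.035,0],[0,0,0,0,0,0.03,0],[0,0,0,0,0,0.02,0],[0,0,0,0,0,0.01,0],[0,0,0,0,0,0.003,0],[0,0,0,0,0,0,0]]' ; python3 -m jog '[[0,0,0,0,0,0.0015,0],[0,0,0,0,0,0.0015,0],[0,0,0,0,0,0,0]]'
```

```text
time_s: 6.85
position: [0.6302, 0.2262, 0.1643]
tool_rot: [[-0.989, -0.146, 0.001], [-0.146, 0.989, 0.0], [-0.001, 0.0, -1.0]]
ft_force: [-0.1, 1.1, -2.0]
grip_width: 0.0255
gripper_force: 59.9
time_s: 7.22
position: [0.63, 0.2261, 0.1607]
tool_rot: [[-0.989, -0.146, -0.0], [-0.146, 0.989, 0.0], [0.0, 0.0, -1.0]]
ft_force: [0.4, 0.6, -1.9]
grip_width: 0.0252
gripper_force: 59.9
```

```bash
python3 -m jog '[[0,0,0,0,0,0.001,0],[0,0,0,0,0,0.001,0],[0,0,0,0,0,0,0]]';  python3 -m jog '[[0,0,0,0,0,0.001,0],[0,0,0,0,0,0,0]]'
```

```text
time_s: 7.6
position: [0.6301, 0.226, 0.1592]
tool_rot: [[-0.989, -0.146, 0.001], [-0.146, 0.989, 0.0], [-0.001, -0.0, -1.0]]
ft_force: [-1.8, -0.6, 2.5]
grip_width: 0.0252
gripper_force: 60.4
time_s: 7.85
position: [0.6301, 0.2261, 0.1592]
tool_rot: [[-0.989, -0.146, 0.002], [-0.146, 0.989, 0.0], [-0.002, -0.0, -1.0]]
ft_force: [-3.9, -0.8, 9.1]
grip_width: 0.0252
gripper_force: 61.3
```

```bash
python3 -m jog '[[0,0,0,0,0,-0.0015,0],[0,0,0,0,0,0,35],[0,0,0,0,0,0,50],[0,0,0,0,0,0,100],[0,0,0,0,0,0,100]]' 20;  python3 -m jog '[[0,0,0,0,0,-0.01,100],[0,0,0,0,0,-0.02,100],[0,0,0,0,0,-0.03,100],[0,0,0,0,0,-0.04,100],[0,0,0,0,0,-0.04,100],[0,0,0,0,0,0,100]]'
python3 - <<'E'
from h import *
d=shot('wrist','w3.png');b=shot('scene','scene2.png')
plan((.6,-.26,.31),0)
c=cv2.resize(np.clip(b['pixels'][130:220,290:400,::-1]*1.4,0,255).astype('uint8'),(390,320),interpolation=1)
cv2.imwrite('pics/c5.png',np.hstack([cv2.resize(d['pixels'][:,:,::-1],(400,320)),c]))
E
```

```text
time_s: 8.48
position: [0.63, 0.2261, 0.1592]
tool_rot: [[-0.989, -0.146, -0.0], [-0.146, 0.989, -0.0], [0.0, -0.0, -1.0]]
ft_force: [0.0, 0.3, 0.1]
grip_width: 0.077
gripper_force: 0.0
time_s: 9.22
position: [0.6306, 0.2262, 0.3037]
tool_rot: [[-0.989, -0.146, 0.008], [-0.146, 0.989, 0.001], [-0.008, 0.0, -1.0]]
ft_force: [0.0, -1.0, -1.2]
grip_width: 0.0853
gripper_force: 0.0
pos [0.6298 0.226  0.2993] yaw 8.38 shift tool [ 0.1003 -0.4765 -0.0107] F [ 1.4 -0.6 -0.2] w 0.0854 gf 0.0 t 9.325
tool z turn rad 0.1462
```

View pics/c5.png

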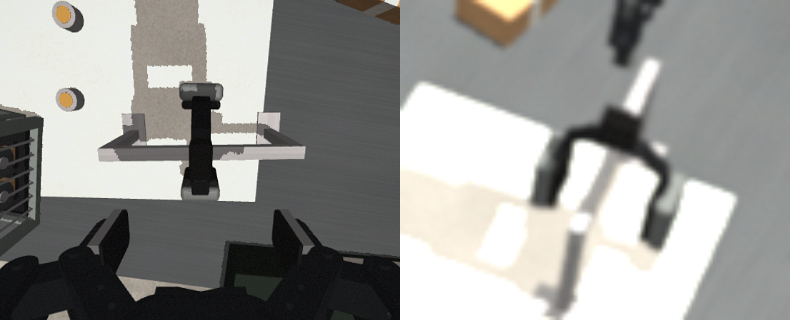

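The muffs hang squarely on the rail with a cup on either side, and they are released. Next I'll look at the knob from close by.

```bash
python3 -m jog '[[0,0,0,0.0083,-0.0262,-0.015,100],[0,0,0,0.0167,-0.0523,-0.015,100],[0,0,0,0.0167,-0.0523,0,100],[0,0,0,0.0167,-0.0523,0,100],[0,0,0,0.0167,-0.0523,0,100],[0,0,0,0.0167,-0.0523,0,100],[0,0,0,0.0167,-0.0523,0,100],[0,0,0,0.0167,-0.0523,0,100],[0,0,0,0.0167,-0.0523,0,100],[0,0,0.06,0.0083,-0.0262,0,100]]';  python3 -m jog '[[0,0,0.09,0,0,0,100],[0,0,0.084,0,0,0,100],[0,0,0,0,0,0,100]]'
python3 - <<'E'
from h import *
d=shot('wrist','w4.png')
plan((.6,-.26,.31),-5)
print(proj(d,[[.606,-.266,.204],[.606,-.266,.168]]))
E
```

```text
time_s: 10.58
position: [0.5489, -0.2641, 0.3275]
tool_rot: [[-0.997, -0.082, -0.003], [-0.082, 0.997, 0.002], [0.003, 0.002, -1.0]]
ft_force: [-0.9, -0.0, -0.3]
grip_width: 0.0853
gripper_force: 0.0
time_s: 10.95
position: [0.5498, -0.2615, 0.3281]
tool_rot: [[-0.996, 0.087, -0.002], [0.087, 0.996, 0.001], [0.002, 0.001, -1.0]]
ft_force: [0.5, 0.6, -0.1]
grip_width: 0.0852
gripper_force: 0.0
pos [ 0.5498 -0.2615  0.3283] yaw -4.93 shift tool [-0.0499  0.0058  0.0182] F [ 0.2 -0.3  0.1] w 0.0854 gf 0.0 t 11.0
tool z turn rad 0.0012
[[280.46247869 276.36147746]
 [280.47765226 259.89812093]]
```

View pics/w4.png

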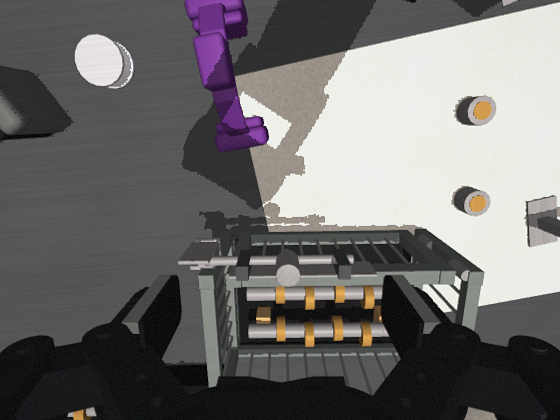

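The knob stands at about (288,262-282), with its top ellipse centred near (288,273). The bolt rod runs along y≈259 and the front top bar along y≈277. The muffs are no longer in front of the gate.

Run:
```python
from h import *
d=load('w4.png');im=d['pixels'].astype(int).sum(2)
print(im[245:292:2,288]); print(im[266,266:312:2]); print(im[273,266:312:2])
for x in (255,270,310,330,365,390,410): print(x, im[248:296:2,x])
```

```text
[130 121 175 196 192 194 191 188 199 198 596 568 561 551 538 536 538 530
 531 528 523 254 394 455]
[195 203 199 197 201 183 191 254 498 574 565 566 583 587 448 209 200 203
 199 202 205 204 202]
[203 201 205 199 202 365 529 515 524 546 550 538 541 547 543 545 539 251
 199 211 203 199 192]
255 [116 111 105  98 266 428 591 546 440 203 202 201 205 196 444 438 421 420
 419 393 313 419 485 600]
270 [116 106 104 113 297 445 615 535 424 199 203 206 204 201 508 404 415 423
 418 385 320 420 493 616]
310 [102 118 103 132 354 485 655 528 257 202 203 201 199 222 564 411 402 408
 415 222 268 305 351 376]
330 [107 111  98 157 375 511 668 529 191 213 202 204 206 261 555 420 413 414
 426 233 377 447 544 622]
365 [108  98 106 107 111 118 174 201 211 213 200 213 195 335 502 415 416 418
 402 207 285 306 343 346]
390 [ 99 106 109 113 100 108 104  61 166 162 170 149 433 392  34  62  55  43
  53  15  43  44  35  45]
410 [136 146 135 122  42  34  43 138 158 169 162 150 441 429 416 419 423 424
 293 207 211 215 210 211]
```

Run:
```python
from h import *
d=load('w4.png')
k=onz(d,(288,275),.204);print('knob',k, onz(d,(300,275),.204)-onz(d,(276,275),.204))
y=lambda p,q:np.degrees(np.arctan2(-(q-p)[0],(q-p)[1]))
p,q=onz(d,(255,275.7),.147),onz(d,(410,272.2),.147);print('bar',p,q,y(p,q))
p,q=onz(d,(255,260.5),.12),onz(d,(330,259.3),.12);print('rod',y(p,q))
plan((k[0],k[1],.1745),-4)
```

```text
knob [ 0.60530482 -0.25947636  0.204     ] [0.00181702 0.02041286 0.        ]
bar [ 0.63006454 -0.29469494  0.147     ] [ 0.64035013 -0.13452188  0.147     ] -3.67423367180649
rod -4.098076695579253
pos [ 0.5498 -0.2615  0.3283] yaw -4.93 shift tool [-0.0553  0.0066  0.1537] F [ 0.2 -0.3  0.1] w 0.0854 gf 0.0 t 11.0
tool z turn rad -0.0163
```

```bash
python3 -m jog '[[0,0,-0.016,-0.028,0.0033,0,100],[0,0,0,-0.028,0.0033,0.02,100],[0,0,0,0,0,0.045,100],[0,0,0,0,0,0.045,100],[0,0,0,0,0,0.035,100],[0,0,0,0,0,0.009,100],[0,0,0,0,0,0,100]]'; python3 -m jog '[[0,0,0,0,0,0,30],[0,0,0,0,0,0,0],[0,0,0,0,0,0,0],[0,0,0,0,0,0,0],[0,0,0,0,0,0,0],[0,0,0,0,0,0,0]]' 60
```

```text
time_s: 11.88
position: [0.6065, -0.2596, 0.1757]
tool_rot: [[-0.997, 0.071, 0.0], [0.071, 0.997, -0.0], [-0.0, -0.0, -1.0]]
ft_force: [-0.0, -1.1, 0.7]
grip_width: 0.0857
gripper_force: 0.0
time_s: 12.62
position: [0.6065, -0.2596, 0.1758]
tool_rot: [[-0.997, 0.072, 0.001], [0.072, 0.997, -0.001], [-0.001, -0.0, -1.0]]
ft_force: [-0.7, -0.1, 3.8]
grip_width: 0.0203
gripper_force: 58.5
```

```bash
python3 -m jog '[[0,0,0,0,0,-0.004,0],[0,0,0,0,0,-0.005,0],[0,0,0,0,0,-0.005,0],[0,0,0,0,0,-0.003,0],[0,0,0,0,0,0,0]]'; python3 -m jog '[[0,0,0,0,0.004,0,0],[0,0,0,0,0.006,0,0],[0,0,0,0,0.006,0,0],[0,0,0,0,0,0,0]]'
```

```text
time_s: 13.25
position: [0.6063, -0.2595, 0.1924]
tool_rot: [[-0.997, 0.072, 0.0], [0.072, 0.997, -0.0], [-0.0, -0.0, -1.0]]
ft_force: [1.4, -1.4, -3.3]
grip_width: 0.02
gripper_force: 58.7
time_s: 13.75
position: [0.6076, -0.2425, 0.1922]
tool_rot: [[-0.997, 0.071, -0.0], [0.071, 0.997, 0.001], [0.0, 0.001, -1.0]]
ft_force: [1.5, 1.1, -1.8]
grip_width: 0.0202
gripper_force: 58.8
```

```bash
python3 -m jog '[[0,0,0,0,0.006,0,0],[0,0,0,0,0.007,0,0],[0,0,0,0,0.006,0,0],[0,0,0,0,0.001,0,0],[0,0,0,0,0,0,0]]'; python3 -m jog '[[0,0,0.017,0.0024,0.0006,0,0],[0,0,0.017,0.0024,0.0006,0,0],[0,0,0.017,0.0024,0.0006,0,0],[0,0,0.017,0.0024,0.0006,0,0],[0,0,0,0,0,0,0]]'
```

```text
time_s: 14.38
position: [0.609, -0.2231, 0.1922]
tool_rot: [[-0.997, 0.071, 0.0], [0.071, 0.997, 0.001], [0.0, 0.001, -1.0]]
ft_force: [0.6, 1.7, -3.0]
grip_width: 0.0201
gripper_force: 58.9
time_s: 15.0
position: [0.5995, -0.2203, 0.1924]
tool_rot: [[-0.99, 0.14, 0.0], [0.14, 0.99, -0.0], [-0.0, -0.0, -1.0]]
ft_force: [3.8, 0.4, -3.2]
grip_width: 0.0202
gripper_force: 58.8
```

```bash
python3 -m jog '[[0,0,0.034,0.00484,0.00117,0,0],[0,0,0.034,0.00484,0.00117,0,0],[0,0,0.034,0.00484,0.00117,0,0],[0,0,0.034,0.00484,0.00117,0,0],[0,0,0.034,0.00484,0.00117,0,0],[0,0,0.034,0.00484,0.00117,0,0],[0,0,0.034,0.00484,0.00117,0,0],[0,0,0.034,0.00484,0.00117,0,0],[0,0,0,0,0,0,0],[0,0,0,0,0,0,0]]'
python3 - <<'E'
from h import *
d=shot('wrist','w5.png');a=shot('top','top2.png');b=shot('scene','scene3.png')
c=lambda d,x0,x1,y0,y1:cv2.resize(np.clip(d['pixels'][y0:y1,x0:x1,::-1]*1.4,0,255).astype('uint8'),(400,300),interpolation=1)
cv2.imwrite('pics/c6.png',np.vstack([np.hstack([c(d,0,560,0,420),c(a,240,400,90,210)]),np.hstack([c(b,220,380,220,340),c(b,250,410,120,240)])]))
plan((.5,-.2,.19),-23.5)
E
```

```text
time_s: 16.25
position: [0.565, -0.2018, 0.1926]
tool_rot: [[-0.916, 0.401, 0.002], [0.401, 0.916, -0.001], [-0.002, -0.0, -1.0]]
ft_force: [6.1, -2.0, -3.3]
grip_width: 0.0204
gripper_force: 58.9
pos [ 0.565  -0.2018  0.1926] yaw -23.66 shift tool [ 0.0603 -0.0244  0.0025] F [ 6.1 -1.2 -2.9] w 0.0203 gf 58.87987554073334 t 16.4
tool z turn rad -0.0027
```

View pics/c6.png

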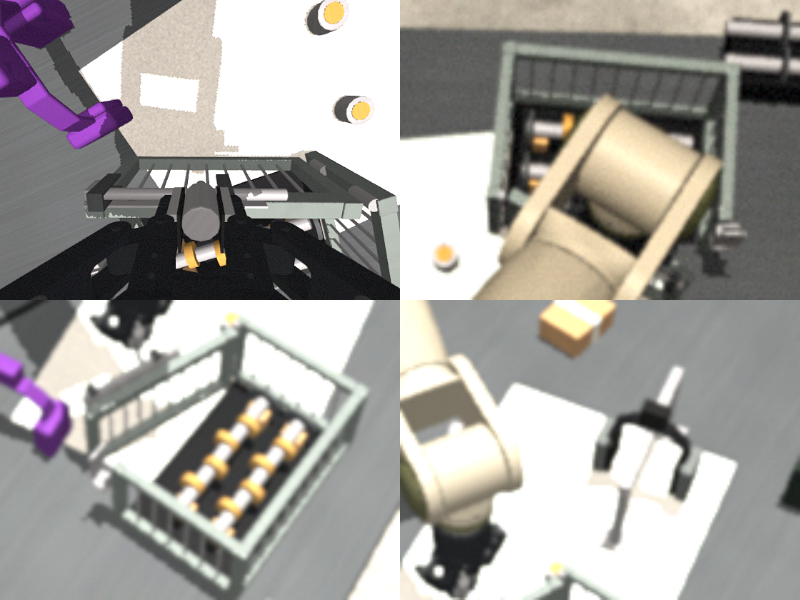

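The gate stands ajar with the knob gripped, and the muffs hang on the rail. The gate's free end is at about (90,400) in the scene tile and (88,205) in the wrist tile. I'll cross-check the opening.

Run:
```python
from h import *
b=load('scene3.png');d=load('w5.png')
e=onz(b,(220+93*.4,220+105*.4),.147); f=onz(d,(88*1.4,212*1.4),.147)
th=np.radians(-4); H=np.array([.651,-.0823])
for p in(e,f):
    v=p[:2]-H; cx=v@[np.cos(th),np.sin(th)]; cy=v@[-np.sin(th),np.cos(th)]
    print(p.round(3),'cage rel hinge',cx.round(4),cy.round(4),np.hypot(cx,cy))
# wrist: slope of gate top bar lower edge
im=d['pixels'].astype(int).sum(2)
for x in (150,170,190,400,430,460): print(x,im[270:316:2,x])
```

```text
[ 0.557 -0.292  0.147] cage rel hinge -0.0796 -0.2157 0.2298836057236102
[ 0.556 -0.303  0.147] cage rel hinge -0.0792 -0.2269 0.24035671245075252
150 [311 323 310 289 264  89 105  81  89 102 279 232 238 237 237 233 225 229
 269 255 264 268 158]
170 [310 325 305 294 268 202 208 195 193 310 289 230 224 226 229 286 417 355
 143 155  48  49  66]
190 [303 328 307 293 269 202 191 206 199 291 292 225 228 227 229 229 224 257
 159 159 152 196 416]
400 [463 533 597 545 515 411 174 392 413 409 413 407 403 401 412 405 407 405
 174 174 134  59  20]
430 [164 144 165 155 164 161 180 389 412 417 418 420 408 412 419 415 418 418
 267 349 473 554 598]
460 [154 154 156 156 152 151 157 390 417 411 410 407 404 417 410 404 406 413
 382 409 414 423 216]
```

The free edge measures about 79-80 mm out by three estimates, so I'm handing in while still holding it.

```bash
python3 -m jog '[[0,0,0,0,0,0,0],[0,0,0,0,0,0,0]]'; python3 -c "
from h import *
print(job.close_job())"
```

```text
time_s: 16.65
position: [0.565, -0.2019, 0.1926]
tool_rot: [[-0.916, 0.401, 0.002], [0.401, 0.916, -0.001], [-0.002, -0.001, -1.0]]
ft_force: [6.7, -0.8, -3.4]
grip_width: 0.0201
gripper_force: 58.9
the job is handed in; nothing more can be done
None
```

I handed the job in at about 17 s: the ear defenders hang released over the rail, the bolt was lifted over the keeper and drawn about 37 mm, and the arm is holding the gate about 79–80 mm open; the buckets, carton and bobbin were not touched.

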